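# Lay the glove carton on its dispensing bed

## Robot

A 7-joint arm with a two-finger parallel gripper is mounted at the origin on the work surface. World frame = base frame: x ahead of the robot, y to its left, z up, the work surface at z = 0. Lengths are in m, angles in rad, forces in N, time in s.
With the tool pointing down it reaches from about 0.35 to 0.9 m from the base axis. Payload 8.1 kg.
Tool frame: the origin (TCP) lies at the very end of the fingers, on their centre line; the grasp point (between the pads) lies 19 mm behind it; y points along the fingers, z is the direction in which the jaws open and shut, and the axes are right-handed (so a half turn about y gives the same grasp; the last joint's range is limited). The gripper opens to 92 mm and grips with 3 to 60 N. Pads are 19 mm wide; open, the fingers measure 130 mm over their backs; the gripper's body (75 mm by 190 mm) begins 47 mm behind the grasp point.
Start: joints at [1.179, 0.434, 0.025, 1.573, -0.012, 1.134, -0.075], TCP at [0.178, -0.599, 0.227] pointing down, gripper open.
Joint ranges: [-2.62, 2.62], [-0.44, 2.09], [-1.27, 1.32], [0.08, 2.57], [-1.32, 4.46], [0.12, 2], [-2.74, 2.74]. Speed limits (rad/s): [2.22, 2.22, 3.01, 3.01, 3.14, 3.14, 3.14].

## Interface

Orientations are given as a 3x3 rotation matrix whose columns are the frame's x, y, z axes.
In Python, from station import get_obs, get_image, close_job gives the robot as it stands. The module is installed in compiled form; this text tells all that it offers.
- The arm moves only by the tool carry_out, never from a script. Its argument "increments" is a list of rows, each an object of numbers: "tx", "ty", "tz": the shift along the world's x, y, z in mm; "rx", "ry", "rz": the turn, a rotation vector about the world's x, y, z in degrees. A call has 1 to 10 rows; each row shifts and turns the commanded pose from where the row before left it; what a row does not reach is not made up. A row lasts 1/10 s, in which the tool goes at most 50 mm and 8.59 degrees, less where a joint would pass 70% of its speed; a pose out of reach is approached as far as the arm can. A call with a gripper value outside its range is refused whole. "grip" is the opening, from 0 (shut) to 1 (fully open), set as the call begins (left out, the last holds). The fingers move at their own pace and stop on an object; "squeeze" is the grip in N (left out, the last holds). Time passes only in rows, so rows that do not move let the fingers close. It gives the time, the measured TCP pose, the force and the opening at its end, in the units of the state.
- get_obs(): the state, without advancing time (a new reading comes with each control period).
- get_image(name): name is "scene" or "top" or "wrist"; returns a dict with "pixels" (384x512x3 uint8, red, green, blue), "fx", "fy", "cx", "cy" (pixels), "R" (3x3) and "t" (3): a world point X has camera coordinates R X + t. Camera axes: x right, y down, z forward; pixel columns grow to the right and rows downward; lengths in m; the calibration is good to about 2 mm. A picture is of the moment at which its call begins. There is no depth.
- close_job(): hands the job in, once; it reports no verdict.
The state is a dict: "t": time; "q": joint angles; "qd": joint speeds; "tau": joint torques, N m; "position": TCP position; "eef_rot": TCP orientation; "force": force on the tool from outside, world axes, zero at the start; "ft_torque": the same for the moment, N m; "gripper_width": finger opening in m.
Only numpy, scipy, OpenCV 4.12 (cv2) and the standard library are available. Lean on these libraries where they do the work, as an engineer would, in place of code of your own. Each camera call takes 0.05 s, during which the arm holds its last target. There are 200 camera calls.

## Task

Swing the retaining bar of the carton dock fully open, then slide the glove carton, still standing, right up against the edge of the raised bed, and only then tip it over onto its side on the bed, so that it lies flat and square with its dispensing opening facing up. Push the lying carton along the bed if need be, until its base end hangs over the bed's edge by no more than a finger's width, then swing the bar back fully closed across the lying carton. Leave everything else on the bench where it stands.

Things in the scene. Friction and masses are not known exactly. Their poses are not given: they have to be found in the camera images.
- dock: Fixed dock. Origin: bench level, middle of the near edge of its raised white bed; +x along the bed (the way the carton must fall), z up. Bed: flat plate 10 mm thick, x 0 to 190, y -100 to +65 mm; its upright near edge (x = 0) is the stop for the carton's base. Pivot post, 18 mm across, at x 36, y -75 mm. The carton stands on the bare bench on the -x side of the bed's edge.
- retainer (a joint): Angle (rad) of the retaining bar on its upright hinge: 0 = closed, pointing along the dock's +y across the bed; grows as the free end swings towards the dock's +x; 1.7 = fully open against its stop. May start up to 0.2 ajar. Stays where left; light friction (about 0.5 N at the free end). Shut, it keeps the standing carton from tipping; it passes 10 mm above the lying carton.
- retainer_hinge (a point): Point on the bar's hinge axis, 115 mm above the bench (dock x 36, y -75 mm). The bar is a flat aluminium blade running out from here: 10 mm thick, 30 mm tall (100 to 130 mm above the bench), its free end 160 mm from the hinge.
- bed_end (a point): Middle of the foot of the aluminium end stop across the bed's far end: dock x 180 mm, on the bed (10 mm up). The stop is 130 mm wide, its top 35 mm above the bench.
- retainer_knob (a point): Centre of the black upright knob (16 mm across, 30 mm tall, 130 to 160 mm above the bench) on top of the bar, 150 mm from the hinge.
- carton: White glove carton, 80 (x) x 100 (y) x 160 mm (z), 0.3 to 0.5 kg, rigid. Origin: centre of its underside; z up; grey dispensing opening in its -x face. Starts upright, 15 to 40 mm short of the bed's edge, x about along the dock's x. Pushed low it slides, pushed high it tips; falling, its base may slip to hang 25 to 35 mm off the bed. Laid as wanted: x axis down, z along the dock's x, origin about 50 mm above the bench, top side at 90 mm.
- jar: Bystander, loose: screw-cap jar, 64 mm across, 75 mm tall; origin at the centre of its underside. To be left alone.
- small_carton: Bystander, loose: small paper carton without an opening, 70 x 70 x 95 mm tall, standing; origin at the centre of its underside. To be left alone.
- tube_rack: Bystander, loose: white tube rack, 170 (its x) x 60 x 45 mm, 70 mm tall with its tubes; origin at the centre of its underside. To be left alone.
- wash_bottle: Bystander, loose: white bottle, 60 mm across, 165 mm tall; origin at the centre of its underside. To be left alone.
- slide_box: Bystander, loose: flat closed slide box, 85 (its x) x 125 x 42 mm tall; origin at the centre of its underside. To be left alone.
- pen_cup: Bystander, loose: metal pen cup, 72 mm across, 90 mm tall, pens to 150 mm; origin at the centre of its underside. To be left alone.
- dish: Bystander, loose: shallow steel dish, 110 mm across, 30 mm tall; origin at the centre of its underside. To be left alone.
Not all that is in view belongs to the job. What is shaped like the carton but orange or turquoise is not meant.

How it is judged:
On the way, in this order (a step that is already met when the one before it is completed fails the run):
1. the retaining bar is swung fully open (beyond 1.5 rad) while the carton still stands upright (value of joint retainer above 1.5 rad and angle between carton's own z axis and vertical below 0.15 rad), for 0.2 s.
2. the carton stands upright with its base up against the bed's edge (within about 8 mm) (x of carton in the frame of dock above -0.048 m and angle between carton's own z axis and vertical below 0.15 rad), for 0.1 s.
3. the carton lies flat on the bed, opening up, at rest (angle between carton's own x axis and vertical above 2.99 rad and z of carton in the frame of dock between 0.035 and 0.06 m and x of carton in the frame of dock between -0.06 and 0.045 m and y of carton in the frame of dock between -0.03 and 0.03 m and angle between the y axis of carton and the y axis of dock, either way round below 0.17 rad and linear speed of carton below 0.02 m/s and angular speed of carton below 0.1 rad/s), for 0.2 s.
4. the bar is swung back closed (under 0.2 rad) across the lying carton, whose base end overhangs by under 25 mm (value of joint retainer below 0.2 rad and angle between carton's own x axis and vertical above 2.99 rad and z of carton in the frame of dock between 0.035 and 0.06 m and x of carton in the frame of dock between -0.025 and 0.045 m and y of carton in the frame of dock between -0.03 and 0.03 m and angle between the y axis of carton and the y axis of dock, either way round below 0.17 rad), for 0.2 s.
At the end, for the whole second after the job is handed in: The carton lies at rest on the bed on its side, opening up (within 0.15 rad of flat), square to the bed within 0.17 rad, within 30 mm of the bed's centre line, its base end between 25 mm outside and 45 mm inside the bed's near edge, and the bar is closed across it (under 0.2 rad) (all of step 4 and linear speed of carton below 0.02 m/s and angular speed of carton below 0.1 rad/s); the robot touches nothing.
It fails at once if a bystander (any of the listed ones) is shifted by more than 25 mm or tipped over (distance of any of jar, small_carton, tube_rack, wash_bottle, slide_box, pen_cup, dish from where it was at the start of the episode above 0.025 m or angle between any of jar, small_carton, tube_rack, wash_bottle, slide_box, pen_cup, dish's own z axis and vertical above 0.3 rad).
It also fails if it takes over 72 s, if anything falls off the work surface, if the arm or the gripper's body presses on something with over 40 N, if the wrist force passes 120 N, or if a joint passes its speed limit or range.

## Working session

There is one attempt and no reset: what is moved stays moved. The work goes in short steps, Python scripts to look and compute and a tool call to move; the robot and the scene stay as the last step left them, time stands still between calls to the robot, and variables do not carry over. Pictures are saved under pics/ and viewed, about 8 in all and at most 12, crops included, and the job is handed in when it is done.

Besides the shell and the picture viewer there is one more tool, called after "Request:" as name(argument=value, ...) on one line, values as JSON. carry_out: Moves the arm, as the interface text tells. Its arguments: {"type":"object","properties":{"increments":{"type":"array"},"grip":{"type":"number"},"squeeze":{"type":"number"}},"required":["increments"]}

```bash
mkdir -p pics
cat > h.py <<'E'
import numpy as np, cv2
from station import get_obs, get_image, close_job
def snap(n,f):
    im=get_image(n); np.savez(f'pics/{f}.npz',**im); cv2.imwrite(f'pics/{f}.png',cv2.resize(im['pixels'][:,:,::-1],(800,600),interpolation=cv2.INTER_CUBIC)); return im
def load(f): return dict(np.load(f'pics/{f}.npz'))
def ray(im,u,v,z):
    R,t=im['R'],im['t']; d=R.T@np.array([(u-im['cx'])/im['fx'],(v-im['cy'])/im['fy'],1]); c=-R.T@t
    return c+d*(z-c[2])/d[2]
def proj(im,X):
    p=im['R']@np.array(X)+im['t']; return im['fx']*p[0]/p[2]+im['cx'],im['fy']*p[1]/p[2]+im['cy']
E
python3 - <<'E'
from h import *
for n in('scene','top'):
    im=snap(n,n+'0'); print(n,-im['R'].T@im['t'],im['fx'])
o=get_obs(); print(o['t'],o['position'],o['eef_rot'].round(3) if hasattr(o['eef_rot'],'round') else o['eef_rot'],o['gripper_width'])
E
```

```text
scene [ 1.07221271 -0.80521484  0.85139583] 363.44551651677517
top [0.4035249  0.02582748 1.32009236] 448.45529182814613
0.1 [ 0.1778042  -0.59871543  0.22603616] [[-0.959 -0.     0.285]
 [-0.285  0.001 -0.959]
 [ 0.    -1.    -0.001]] 0.09196279328423704
```

View pics/scene0.png

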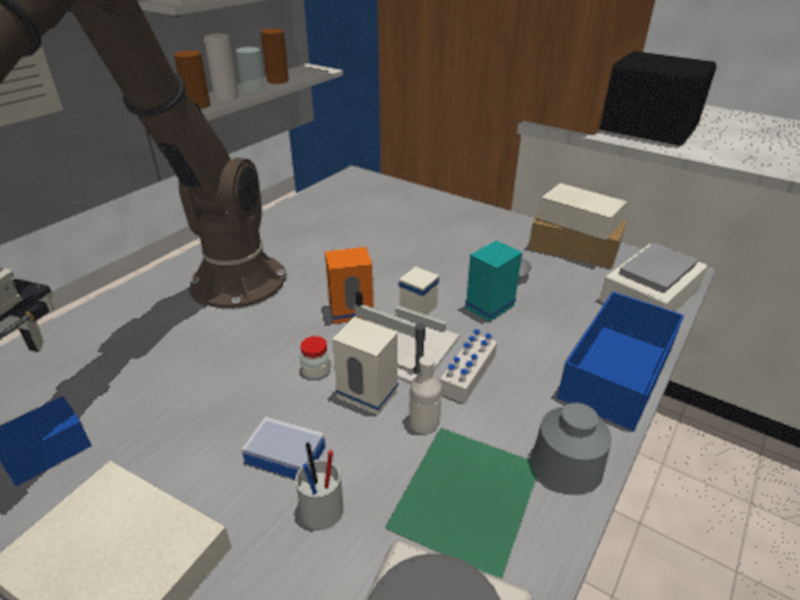

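View pics/top0.png

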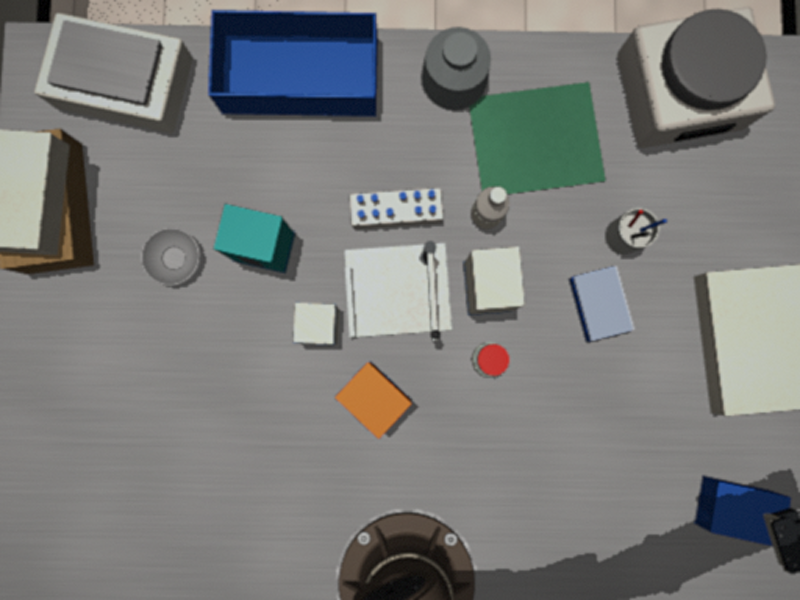

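The scene shows the white carton at about (365,365), beside the closed bar. In the top view the dock's +x points left (world +y), the bed spans (345–450, 245–335), the bar's pivot is at (430,250), its knob is near (435,338), and the carton top is at (497,278).

Run:
```python
from h import *
im=load('top0'); p=im['pixels']; hsv=cv2.cvtColor(p,cv2.COLOR_RGB2HSV)
k=512/800
m=((hsv[...,2]>165)&(hsv[...,1]<60)).astype(np.uint8)
n,l,s,c=cv2.connectedComponentsWithStats(m)
for i in range(1,n):
    if s[i,4]>120 and 190<c[i][0]<400 and 100<c[i][1]<240:
        ct=cv2.findContours((l==i).astype(np.uint8),0,2)[0][0]; r=cv2.minAreaRect(ct)
        print(i,s[i],p[l==i].mean(0).round(),'rect',np.round(r[0],1),np.round(r[1],1),r[2])
        for z in(.01,.16,.095): print('  z',z,[ray(im,*q,z)[:2].round(3).tolist() for q in cv2.boxPoints(r)], ray(im,*r[0],z)[:2].round(3))
# dark knob/post in both
for f,roi in(('top0',(255,140,300,230)),('scene0',(215,175,290,250))):
    im=load(f); p=im['pixels']; x0,y0,x1,y1=roi
    m=np.zeros(p.shape[:2],np.uint8); m[y0:y1,x0:x1]=(p.max(2)<60)[y0:y1,x0:x1]
    n,l,s,c=cv2.connectedComponentsWithStats(m)
    for i in range(1,n):
        if s[i,4]>8: print(f,s[i],c[i].round(1),ray(im,*c[i],.145)[:2].round(3),ray(im,*c[i],.16)[:2].round(3))
im=load('top0'); a=cv2.resize(im['pixels'][140:250,200:360,::-1],(800,550),interpolation=cv2.INTER_CUBIC); cv2.imwrite('pics/crop.png',a)
```

```text
10 [224 121  59  23 809] [192. 197. 193.] rect [253.  131.8] [19.7 57.9] 85.91438293457031
  z 0.01 [[0.712, 0.12], [0.727, -0.051], [0.668, -0.056], [0.653, 0.115]] [0.69  0.032]
  z 0.16 [[0.677, 0.109], [0.69, -0.042], [0.638, -0.047], [0.625, 0.105]] [0.657 0.031]
  z 0.095 [[0.692, 0.114], [0.706, -0.046], [0.651, -0.051], [0.637, 0.109]] [0.672 0.032]
15 [ 220  156   60   60 2983] [197. 202. 195.] rect [249.5 185.5] [56.1 56.9] 86.05481719970703
  z 0.01 [[0.606, 0.13], [0.62, -0.037], [0.455, -0.05], [0.441, 0.115]] [0.53 0.04]
  z 0.16 [[0.583, 0.118], [0.595, -0.03], [0.449, -0.041], [0.437, 0.105]] [0.516 0.038]
  z 0.095 [[0.593, 0.124], [0.606, -0.033], [0.452, -0.045], [0.439, 0.11]] [0.522 0.039]
16 [278 156  11  56 393] [194. 198. 190.] rect [283.1 183.4] [55.2  7.6] 86.26860046386719
  z 0.01 [[0.618, -0.041], [0.62, -0.064], [0.458, -0.076], [0.456, -0.054]] [ 0.538 -0.059]
  z 0.16 [[0.594, -0.034], [0.595, -0.054], [0.452, -0.064], [0.45, -0.044]] [ 0.522 -0.049]
  z 0.095 [[0.604, -0.037], [0.606, -0.058], [0.454, -0.069], [0.453, -0.048]] [ 0.529 -0.053]
17 [ 302
[... 677 characters left out ...]
, [0.572, -0.36], [0.461, -0.389], [0.44, -0.316]] [ 0.506 -0.338]
20 [188 194  26  26 631] [198. 202. 191.] rect [200.5 206.5] [25. 25.] 90.0
  z 0.01 [[0.502, 0.219], [0.503, 0.146], [0.43, 0.145], [0.429, 0.217]] [0.466 0.182]
  z 0.16 [[0.491, 0.197], [0.492, 0.132], [0.427, 0.131], [0.426, 0.195]] [0.459 0.164]
  z 0.095 [[0.496, 0.207], [0.497, 0.138], [0.429, 0.137], [0.428, 0.205]] [0.462 0.172]
top0 [270 161   3   8  15] [271.5 164.1] [ 0.575 -0.019] [ 0.573 -0.018]
top0 [276 212   5   5  19] [278.3 213.6] [ 0.444 -0.038] [ 0.444 -0.037]
scene0 [226 186   6  10  42] [228.8 190.4] [ 0.44  -0.034] [ 0.453 -0.051]
scene0 [265 211   7  28  90] [268. 221.] [ 0.634 -0.093] [ 0.643 -0.108]
```

View pics/crop.png

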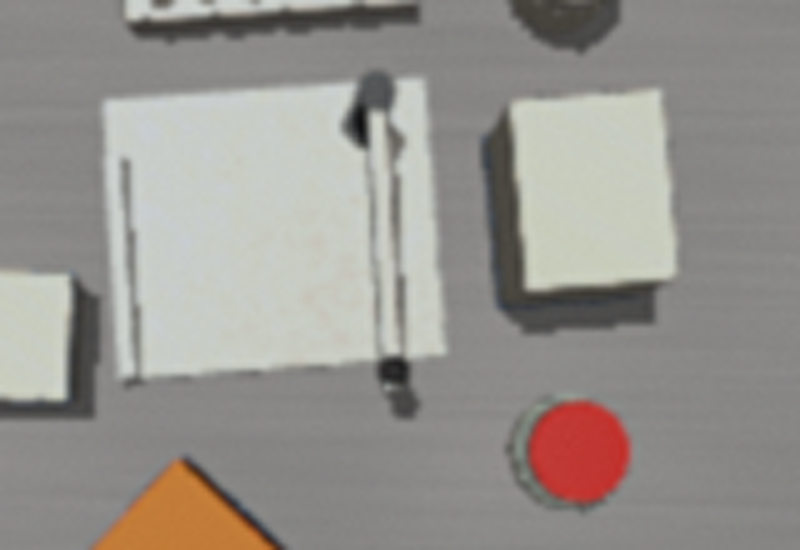

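Run:
```python
from h import *
im=load('top0')
C=lambda u,v:(200.+u/5-.4,140+v/5-.4)
q=lambda u,v,z:ray(im,*C(u,v),z)[:2]
n1,n2,f1,f2=[q(*a,.01) for a in((428,78),(445,352),(102,100),(120,382))]
print(n1,n2,f1,f2,np.linalg.norm(n1-n2),np.linalg.norm(n1-f1))
d=((n1-f1)+(n2-f2)); d=-d/np.linalg.norm(d); y=np.array([d[1],-d[0]]); y=y if y[0]<0 else -y
w=(n2-n1)/np.linalg.norm(n2-n1); print('xd',d,'yd',y,'edge dir',w)
O=n1+w*.1; O2=n2-w*.065; O=(O+O2)/2; print('O',O,'yaw xd',np.degrees(np.arctan2(d[1],d[0])))
piv=O+d*.036-y*.075; print('pivot pred',piv,'meas',q(375,92,.145))
k=q(394,372,.16); print('knob',k,'r',np.linalg.norm(k-piv)); v=(k-piv); print('ang',np.arctan2(v@d,v@y))
c=[q(*a,.16) for a in((511,105),(661,90),(676,277),(523,292))]; cc=np.mean(c,0)
print('carton',cc,'dock',(cc-O)@d,(cc-O)@y,'sizes',[np.linalg.norm(c[i]-c[i-1]) for i in range(4)]); e=c[3]-c[0]+c[2]-c[1]; print('carton y yaw rel dock y deg',np.degrees(np.arctan2(e@d,e@y)))
np.savez('dock.npz',O=O,d=d,y=y,piv=piv)
for a in(0,.1,.4,.8,1.2,1.6,1.7): print(a,piv+.15*(y*np.cos(a)+d*np.sin(a)))
```

```text
[ 0.62148456 -0.06415254] [ 0.45978992 -0.0755436 ] [0.6053288  0.12804766] [0.43946333 0.11390117] 0.1620953900912401 0.1928780077524157
xd [-0.09515862  0.99546212] yd [-0.99546212 -0.09515862] edge dir [-0.99752774 -0.0702738 ]
O [ 0.5231805  -0.07107786] yaw xd 95.46044914621588
pivot pred [ 0.59441445 -0.02810433] meas [ 0.59108653 -0.02687046]
knob [ 0.44261613 -0.03764555] r 0.152097881745831
ang 0.03253079194623506
carton [ 0.53855626 -0.14026961] dock -0.07034090007506259 -0.008721793883450542 sizes [np.float64(0.09810744557118332), np.float64(0.07903351349195291), np.float64(0.09832846488469713), np.float64(0.07999022145324498)]
carton y yaw rel dock y deg 1.2133904739918862
0 [ 0.44509514 -0.04237812]
0.1 [ 0.44441611 -0.02739975]
0.4 [0.45132378 0.01689632]
0.8 [0.48014329 0.06906615]
1.2 [0.52700371 0.1058949 ]
1.6 [0.5845068  0.12156811]
1.7 [0.59949861 0.12180949]
```

Request:
carry_out(increments=[{"tx":16,"ty":32,"tz":3,"rz":-1.2},{"tx":16,"ty":34,"tz":3,"rz":-1.2},{"tx":16,"ty":34,"tz":3,"rz":-1.2},{"tx":16,"ty":34,"tz":3,"rz":-1.2},{"tx":16,"ty":34,"tz":3,"rz":-1.2},{"tx":16,"ty":34,"rz":-1.2},{"tx":16,"ty":34,"rz":-1.2},{"tx":16,"ty":34,"rz":-1.2},{"tx":16,"ty":34,"rz":-1.2},{"tx":16,"ty":34,"rz":-0.6}], grip=0.5)

```text
invalid input at $.increments[0]: expected keys tx, ty, tz, rx, ry, rz
```

Request:
carry_out(increments=[{"tx":16,"ty":34},{"tx":16,"ty":34},{"tx":16,"ty":34},{"tx":16,"ty":34},{"tx":16,"ty":34},{"tx":16,"ty":34},{"tx":9,"ty":19},{},{},{}])

```text
invalid input at $.increments[0]: expected keys tx, ty, tz, rx, ry, rz
```

All six keys are required.

Request:
carry_out(increments=[{"tx":16,"ty":32,"tz":3,"rx":0,"ry":0,"rz":-1.2},{"tx":16,"ty":34,"tz":3,"rx":0,"ry":0,"rz":-1.2},{"tx":16,"ty":34,"tz":3,"rx":0,"ry":0,"rz":-1.2},{"tx":16,"ty":34,"tz":3,"rx":0,"ry":0,"rz":-1.2},{"tx":16,"ty":34,"tz":3,"rx":0,"ry":0,"rz":-1.2},{"tx":16,"ty":34,"tz":0,"rx":0,"ry":0,"rz":-1.2},{"tx":16,"ty":34,"tz":0,"rx":0,"ry":0,"rz":-1.2},{"tx":16,"ty":34,"tz":0,"rx":0,"ry":0,"rz":-1.2},{"tx":16,"ty":34,"tz":0,"rx":0,"ry":0,"rz":-1.2},{"tx":16,"ty":34,"tz":0,"rx":0,"ry":0,"rz":-0.6}], grip=0.5)

```text
t: 1.1
position: [0.3381, -0.2596, 0.2416]
eef_rot: [[-0.996, -0.0, 0.089], [-0.089, 0.0, -0.996], [0.0, -1.0, -0.0]]
force: [0.2, 0.3, -0.1]
gripper_width: 0.0461
```

Request:
carry_out(increments=[{"tx":16,"ty":34,"tz":0,"rx":0,"ry":0,"rz":0},{"tx":16,"ty":34,"tz":0,"rx":0,"ry":0,"rz":0},{"tx":16,"ty":34,"tz":0,"rx":0,"ry":0,"rz":0},{"tx":16,"ty":34,"tz":0,"rx":0,"ry":0,"rz":0},{"tx":16,"ty":34,"tz":0,"rx":0,"ry":0,"rz":0},{"tx":16,"ty":34,"tz":0,"rx":0,"ry":0,"rz":0},{"tx":9,"ty":19,"tz":0,"rx":0,"ry":0,"rz":0},{"tx":0,"ty":0,"tz":0,"rx":0,"ry":0,"rz":0},{"tx":0,"ty":0,"tz":0,"rx":0,"ry":0,"rz":0}])

```text
t: 2.0
position: [0.4426, -0.0382, 0.2414]
eef_rot: [[-0.996, -0.001, 0.091], [-0.091, -0.0, -0.996], [0.001, -1.0, 0.0]]
force: [0.2, 0.4, -1.4]
gripper_width: 0.0458
```

Request:
carry_out(increments=[{"tx":0,"ty":0,"tz":-30,"rx":0,"ry":0,"rz":0},{"tx":0,"ty":0,"tz":-30,"rx":0,"ry":0,"rz":0},{"tx":0,"ty":0,"tz":-25,"rx":0,"ry":0,"rz":0},{"tx":0,"ty":0,"tz":-15,"rx":0,"ry":0,"rz":0},{"tx":0,"ty":0,"tz":-5,"rx":0,"ry":0,"rz":0},{"tx":0,"ty":0,"tz":0,"rx":0,"ry":0,"rz":0}])

```text
t: 2.6
position: [0.4423, -0.0391, 0.1364]
eef_rot: [[-0.996, -0.001, 0.088], [-0.088, -0.0, -0.996], [0.001, -1.0, 0.0]]
force: [-0.4, -0.1, 0.5]
gripper_width: 0.0456
```

Request:
carry_out(increments=[{"tx":0,"ty":0,"tz":0,"rx":0,"ry":0,"rz":0},{"tx":0,"ty":0,"tz":0,"rx":0,"ry":0,"rz":0},{"tx":0,"ty":0,"tz":0,"rx":0,"ry":0,"rz":0},{"tx":0,"ty":0,"tz":0,"rx":0,"ry":0,"rz":0},{"tx":0,"ty":0,"tz":0,"rx":0,"ry":0,"rz":0}], grip=0.0, squeeze=8)

```text
t: 3.1
position: [0.4433, -0.0382, 0.1371]
eef_rot: [[-0.996, 0.001, 0.09], [-0.09, -0.0, -0.996], [-0.001, -1.0, 0.0]]
force: [-0.7, -0.0, 3.1]
gripper_width: 0.0156
```

Request:
carry_out(increments=[{"tx":0,"ty":20.9,"tz":0,"rx":0,"ry":0,"rz":0},{"tx":2.9,"ty":20.7,"tz":0,"rx":0,"ry":0,"rz":0},{"tx":5.8,"ty":20.1,"tz":0,"rx":0,"ry":0,"rz":0},{"tx":8.5,"ty":19.1,"tz":0,"rx":0,"ry":0,"rz":0},{"tx":11.1,"ty":17.7,"tz":0,"rx":0,"ry":0,"rz":0},{"tx":13.5,"ty":16,"tz":0,"rx":0,"ry":0,"rz":0}])

```text
t: 3.7
position: [0.4849, 0.0768, 0.1368]
eef_rot: [[-0.996, -0.0, 0.09], [-0.09, -0.001, -0.996], [0.0, -1.0, 0.001]]
force: [1.6, -4.2, 1.5]
gripper_width: 0.0157
```

Request:
carry_out(increments=[{"tx":15.5,"ty":14,"tz":0,"rx":0,"ry":0,"rz":0},{"tx":17.4,"ty":11.7,"tz":0,"rx":0,"ry":0,"rz":0},{"tx":18.8,"ty":9.2,"tz":0,"rx":0,"ry":0,"rz":0},{"tx":19.9,"ty":6.5,"tz":0,"rx":0,"ry":0,"rz":0},{"tx":20.6,"ty":3.6,"tz":0,"rx":0,"ry":0,"rz":0},{"tx":18.3,"ty":0.8,"tz":0,"rx":0,"ry":0,"rz":0},{"tx":0,"ty":0,"tz":0,"rx":0,"ry":0,"rz":0},{"tx":0,"ty":0,"tz":0,"rx":0,"ry":0,"rz":0},{"tx":0,"ty":0,"tz":0,"rx":0,"ry":0,"rz":0}])

```text
t: 4.6
position: [0.5953, 0.1192, 0.1361]
eef_rot: [[-0.996, -0.001, 0.087], [-0.087, -0.004, -0.996], [0.002, -1.0, 0.003]]
force: [0.3, -6.7, -1.1]
gripper_width: 0.0157
```

Request:
carry_out(increments=[{"tx":0,"ty":0,"tz":0,"rx":0,"ry":0,"rz":0},{"tx":0,"ty":0,"tz":0,"rx":0,"ry":0,"rz":0},{"tx":0,"ty":0,"tz":0,"rx":0,"ry":0,"rz":0},{"tx":0,"ty":0,"tz":20,"rx":0,"ry":0,"rz":0},{"tx":0,"ty":0,"tz":35,"rx":0,"ry":0,"rz":0},{"tx":0,"ty":0,"tz":40,"rx":0,"ry":0,"rz":0},{"tx":0,"ty":0,"tz":25,"rx":0,"ry":0,"rz":0}], grip=0.5)

```text
t: 5.3
position: [0.5959, 0.1231, 0.2599]
eef_rot: [[-0.996, 0.003, 0.09], [-0.09, 0.001, -0.996], [-0.003, -1.0, -0.001]]
force: [0.7, 0.5, -0.2]
gripper_width: 0.046
```

Request:
carry_out(increments=[{"tx":-7,"ty":-32,"tz":0,"rx":0,"ry":0,"rz":-1},{"tx":-7,"ty":-32,"tz":0,"rx":0,"ry":0,"rz":0},{"tx":-7,"ty":-32,"tz":0,"rx":0,"ry":0,"rz":0},{"tx":-7,"ty":-32,"tz":0,"rx":0,"ry":0,"rz":0},{"tx":-7,"ty":-32,"tz":0,"rx":0,"ry":0,"rz":0},{"tx":-7,"ty":-33,"tz":0,"rx":0,"ry":0,"rz":0},{"tx":-7,"ty":-33,"tz":0,"rx":0,"ry":0,"rz":0},{"tx":-8,"ty":-33,"tz":0,"rx":0,"ry":0,"rz":0},{"tx":0,"ty":0,"tz":0,"rx":0,"ry":0,"rz":0},{"tx":0,"ty":0,"tz":0,"rx":0,"ry":0,"rz":0}], grip=1.0)

```text
t: 6.3
position: [0.5382, -0.1372, 0.2568]
eef_rot: [[-0.997, 0.0, 0.071], [-0.071, 0.0, -0.997], [-0.0, -1.0, -0.0]]
force: [-0.1, 0.0, 0.5]
gripper_width: 0.0918
```

Run:
```python
from h import *
w=snap('wrist','w1'); t=snap('top','t1')
cv2.imwrite('pics/w1t1.png',np.hstack([cv2.resize(w['pixels'][:,:,::-1],(400,300)),cv2.resize(t['pixels'][100:250,180:380,::-1],(400,300))]))
print(get_obs()['position'], get_obs()['t'])
```

```text
[ 0.53865246 -0.13533774  0.25689377] 6.4
```

View pics/w1t1.png

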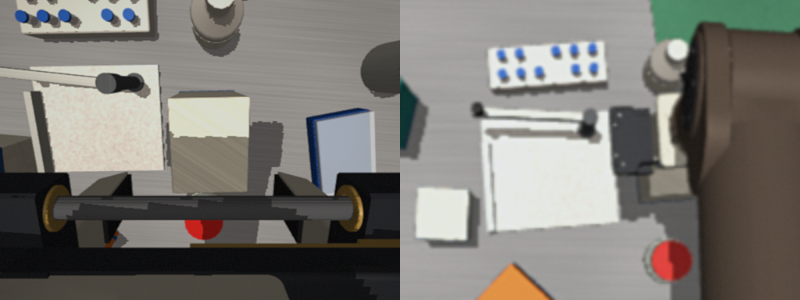

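The bar is open. In the wrist picture the carton top spans columns 169–249 (of 400). I'll measure it there.

Run:
```python
from h import *
w=load('w1'); k=512/400
for u,v in((169,97),(249,97),(172,190),(247,190)): print(u,v,ray(w,u*k,v*k*384/384,.16).round(4))
o=get_obs();print(o['position'])
```

```text
169 97 [ 0.588  -0.1005  0.16  ]
249 97 [ 0.5934 -0.1773  0.16  ]
172 190 [ 0.4917 -0.1073  0.16  ]
247 190 [ 0.4973 -0.1863  0.16  ]
[ 0.53865246 -0.13533774  0.25689377]
```

Request:
carry_out(increments=[{"tx":2,"ty":-6,"tz":0,"rx":0,"ry":0,"rz":0},{"tx":0,"ty":0,"tz":-25,"rx":0,"ry":0,"rz":0},{"tx":0,"ty":0,"tz":-30,"rx":0,"ry":0,"rz":0},{"tx":0,"ty":0,"tz":-20,"rx":0,"ry":0,"rz":0},{"tx":0,"ty":0,"tz":-15,"rx":0,"ry":0,"rz":0},{"tx":0,"ty":0,"tz":-15,"rx":0,"ry":0,"rz":0},{"tx":0,"ty":0,"tz":-15,"rx":0,"ry":0,"rz":0},{"tx":0,"ty":0,"tz":-15,"rx":0,"ry":0,"rz":0},{"tx":0,"ty":0,"tz":0,"rx":0,"ry":0,"rz":0}])

```text
t: 7.3
position: [0.5394, -0.1421, 0.1199]
eef_rot: [[-0.997, -0.003, 0.074], [-0.074, 0.001, -0.997], [0.003, -1.0, -0.001]]
force: [0.2, -0.0, 0.2]
gripper_width: 0.092
```

Request:
carry_out(increments=[{"tx":0,"ty":0,"tz":0,"rx":0,"ry":0,"rz":0},{"tx":0,"ty":0,"tz":0,"rx":0,"ry":0,"rz":0},{"tx":0,"ty":0,"tz":0,"rx":0,"ry":0,"rz":0},{"tx":0,"ty":0,"tz":0,"rx":0,"ry":0,"rz":0}], grip=0.7, squeeze=15)

```text
t: 7.7
position: [0.541, -0.1429, 0.1226]
eef_rot: [[-0.997, 0.002, 0.072], [-0.072, -0.0, -0.997], [-0.002, -1.0, 0.0]]
force: [-0.2, 0.0, 2.8]
gripper_width: 0.0797
```

Request:
carry_out(increments=[{"tx":-2.5,"ty":5,"tz":0,"rx":0,"ry":0,"rz":0.3},{"tx":-2.5,"ty":5,"tz":0,"rx":0,"ry":0,"rz":0.3},{"tx":-2.5,"ty":5,"tz":0,"rx":0,"ry":0,"rz":0},{"tx":-2.5,"ty":5,"tz":0,"rx":0,"ry":0,"rz":0},{"tx":-2,"ty":5,"tz":0,"rx":0,"ry":0,"rz":0},{"tx":-1,"ty":3,"tz":0,"rx":0,"ry":0,"rz":0},{"tx":0,"ty":0,"tz":0,"rx":0,"ry":0,"rz":0}])

```text
t: 8.4
position: [0.5278, -0.1145, 0.1225]
eef_rot: [[-0.997, 0.002, 0.083], [-0.083, -0.001, -0.997], [-0.002, -1.0, 0.001]]
force: [2.8, -2.6, 6.9]
gripper_width: 0.0798
```

Request:
carry_out(increments=[{"tx":0,"ty":2,"tz":0,"rx":0,"ry":0,"rz":0},{"tx":0,"ty":1,"tz":0,"rx":0,"ry":0,"rz":0},{"tx":0,"ty":0,"tz":0,"rx":0,"ry":0,"rz":0}])

```text
t: 8.7
position: [0.5276, -0.1128, 0.1226]
eef_rot: [[-0.997, 0.001, 0.082], [-0.082, -0.002, -0.997], [-0.001, -1.0, 0.002]]
force: [0.5, -6.2, 8.0]
gripper_width: 0.0803
```

Request:
carry_out(increments=[{"tx":0,"ty":1,"tz":0,"rx":0,"ry":0,"rz":0},{"tx":0,"ty":1,"tz":0,"rx":0,"ry":0,"rz":0},{"tx":0,"ty":0,"tz":0,"rx":0,"ry":0,"rz":0}])

```text
t: 9.0
position: [0.5276, -0.1119, 0.1227]
eef_rot: [[-0.997, 0.001, 0.082], [-0.082, -0.003, -0.997], [-0.001, -1.0, 0.003]]
force: [1.0, -8.4, 9.3]
gripper_width: 0.0799
```

Run:
```python
from h import *
w=snap('wrist','w2'); s=snap('scene','s2'); 
cv2.imwrite('pics/w2s2.png',np.hstack([cv2.resize(w['pixels'][:,:,::-1],(400,300)),cv2.resize(s['pixels'][160:280,190:350,::-1],(400,300))]))
print(get_obs()['position'], get_obs()['force'])
```

```text
[ 0.52754388 -0.11192672  0.12266154] [ 1.35358351 -8.32998056  9.31557347]
```

View pics/w2s2.png

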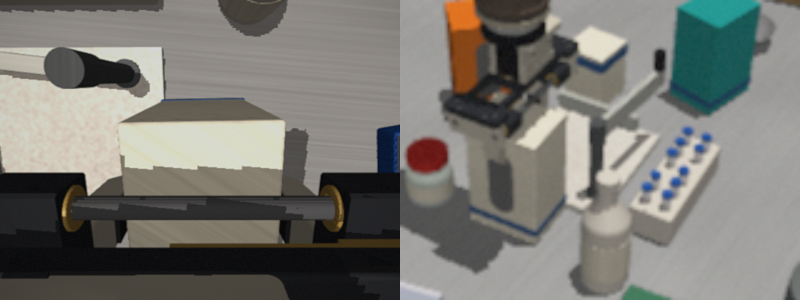

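The base touches the bed edge: in the wrist view its far-left base corner at (163,100) sits on the bed's edge line, and the force shows contact. Next I release, lift and turn the jaws 90°.

Request:
carry_out(increments=[{"tx":0,"ty":-2,"tz":0,"rx":0,"ry":0,"rz":0},{"tx":0,"ty":0,"tz":0,"rx":0,"ry":0,"rz":0},{"tx":0,"ty":0,"tz":0,"rx":0,"ry":0,"rz":0},{"tx":0,"ty":0,"tz":0,"rx":0,"ry":0,"rz":0},{"tx":0,"ty":0,"tz":10,"rx":0,"ry":0,"rz":0},{"tx":0,"ty":0,"tz":20,"rx":0,"ry":0,"rz":0},{"tx":0,"ty":0,"tz":30,"rx":0,"ry":0,"rz":0},{"tx":0,"ty":0,"tz":30,"rx":0,"ry":0,"rz":0},{"tx":0,"ty":0,"tz":10,"rx":0,"ry":0,"rz":0}], grip=1.0)

```text
t: 10.0
position: [0.5288, -0.1116, 0.2254]
eef_rot: [[-0.997, 0.005, 0.083], [-0.083, -0.001, -0.997], [-0.005, -1.0, 0.001]]
force: [0.8, -0.2, -0.2]
gripper_width: 0.0919
```

Run:
```python
from h import *
o=get_obs();print(o['position'],np.round(o['q'],2),o['force'])
w=snap('wrist','w3');k=512/400
p=w['pixels']; hsv=cv2.cvtColor(p,cv2.COLOR_RGB2HSV); cv2.imwrite('pics/w3.png',cv2.resize(p[:,:,::-1],(480,360)))
```

```text
[ 0.52876121 -0.11158181  0.22542493] [ 0.37  0.32 -0.33  1.76  0.12  1.07 -1.5 ] [ 0.7599685  -0.16544318 -0.2463867 ]
```

View pics/w3.png

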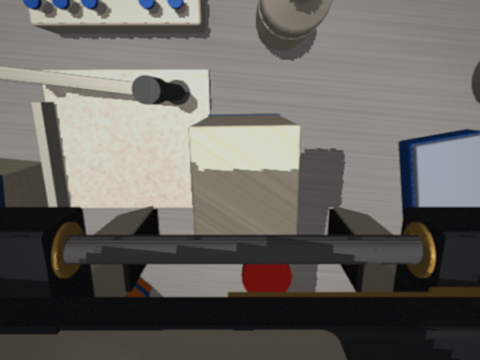

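Request:
carry_out(increments=[{"tx":0,"ty":-8,"tz":0,"rx":0,"ry":0,"rz":8.2},{"tx":0,"ty":-8,"tz":0,"rx":0,"ry":0,"rz":8.2},{"tx":0,"ty":-8,"tz":0,"rx":0,"ry":0,"rz":8.2},{"tx":0,"ty":-8,"tz":0,"rx":0,"ry":0,"rz":8.2},{"tx":0,"ty":-8,"tz":0,"rx":0,"ry":0,"rz":8.2},{"tx":0,"ty":-8,"tz":0,"rx":0,"ry":0,"rz":8.2},{"tx":1,"ty":-8,"tz":0,"rx":0,"ry":0,"rz":8.2},{"tx":1,"ty":-8,"tz":0,"rx":0,"ry":0,"rz":8.2},{"tx":1,"ty":-8,"tz":0,"rx":0,"ry":0,"rz":8.2},{"tx":1,"ty":-8,"tz":0,"rx":0,"ry":0,"rz":8.2}], grip=0.6)

```text
t: 11.05
position: [0.5307, -0.1919, 0.2207]
eef_rot: [[-0.051, -0.001, 0.999], [-0.999, 0.001, -0.051], [-0.001, -1.0, -0.002]]
force: [0.8, -0.0, 0.6]
gripper_width: 0.0545
```

Request:
carry_out(increments=[{"tx":0,"ty":0,"tz":0,"rx":0,"ry":0,"rz":8},{"tx":0,"ty":0,"tz":-30,"rx":0,"ry":0,"rz":0},{"tx":0,"ty":0,"tz":-30,"rx":0,"ry":0,"rz":0},{"tx":0,"ty":0,"tz":-23,"rx":0,"ry":0,"rz":0},{"tx":0,"ty":0,"tz":0,"rx":0,"ry":0,"rz":0},{"tx":0,"ty":0,"tz":0,"rx":0,"ry":0,"rz":0}])

```text
t: 11.65
position: [0.531, -0.1915, 0.1386]
eef_rot: [[0.083, -0.001, 0.997], [-0.997, 0.001, 0.083], [-0.001, -1.0, -0.001]]
force: [0.1, -0.1, 0.9]
gripper_width: 0.0552
```

Request:
carry_out(increments=[{"tx":-0.8,"ty":10,"tz":0,"rx":0,"ry":0,"rz":0},{"tx":-0.8,"ty":10,"tz":0,"rx":0,"ry":0,"rz":0},{"tx":-0.8,"ty":10,"tz":0,"rx":0,"ry":0,"rz":0},{"tx":-0.8,"ty":10,"tz":0,"rx":0,"ry":0,"rz":0},{"tx":-0.8,"ty":10,"tz":0,"rx":0,"ry":0,"rz":0}])

```text
t: 12.15
position: [0.5275, -0.141, 0.1393]
eef_rot: [[0.083, 0.001, 0.997], [-0.997, -0.001, 0.083], [0.001, -1.0, 0.001]]
force: [-0.2, -1.2, 1.7]
gripper_width: 0.055
```

Request:
carry_out(increments=[{"tx":-0.8,"ty":10,"tz":0,"rx":0,"ry":0,"rz":0},{"tx":-0.8,"ty":10,"tz":0,"rx":0,"ry":0,"rz":0}])

```text
t: 12.35
position: [0.5256, -0.1208, 0.1388]
eef_rot: [[0.083, 0.0, 0.997], [-0.997, 0.0, 0.083], [-0.0, -1.0, 0.0]]
force: [-0.1, -0.6, 1.9]
gripper_width: 0.0549
```

Request:
carry_out(increments=[{"tx":-0.8,"ty":10,"tz":0,"rx":0,"ry":0,"rz":0},{"tx":-0.8,"ty":10,"tz":0,"rx":0,"ry":0,"rz":0},{"tx":-0.8,"ty":10,"tz":0,"rx":0,"ry":0,"rz":0},{"tx":0,"ty":0,"tz":0,"rx":0,"ry":0,"rz":0},{"tx":0,"ty":0,"tz":0,"rx":0,"ry":0,"rz":0}])

```text
t: 12.85
position: [0.5233, -0.0917, 0.1387]
eef_rot: [[0.083, -0.0, 0.997], [-0.997, -0.0, 0.083], [0.0, -1.0, -0.0]]
force: [0.4, -0.6, -0.4]
gripper_width: 0.0551
```

Request:
carry_out(increments=[{"tx":0,"ty":-20,"tz":20,"rx":0,"ry":0,"rz":0},{"tx":2,"ty":-40,"tz":20,"rx":0,"ry":0,"rz":0},{"tx":2,"ty":-40,"tz":0,"rx":0,"ry":0,"rz":0},{"tx":0,"ty":-10,"tz":0,"rx":0,"ry":0,"rz":0},{"tx":0,"ty":0,"tz":0,"rx":0,"ry":0,"rz":0},{"tx":0,"ty":0,"tz":0,"rx":0,"ry":0,"rz":0}])

```text
t: 13.45
position: [0.527, -0.2009, 0.1784]
eef_rot: [[0.083, -0.0, 0.997], [-0.997, 0.001, 0.083], [-0.001, -1.0, -0.0]]
force: [0.6, 0.4, -0.5]
gripper_width: 0.0551
```

Run:
```python
from h import *
w=snap('top','t4'); s=snap('scene','s4'); o=get_obs(); print(o['t'],o['position'],o['force'])
a=cv2.resize(w['pixels'][130:250,200:360,::-1],(800,600),interpolation=cv2.INTER_CUBIC)
a=np.hstack([a[:,:560],cv2.resize(s['pixels'][150:270,200:290,::-1],(240,320),interpolation=cv2.INTER_CUBIC)[:,:] if 0 else np.zeros((600,0,3),np.uint8)])
a[380:600,300:560]=cv2.resize(s['pixels'][165:253,210:314,::-1],(260,220),interpolation=cv2.INTER_CUBIC)
cv2.imwrite('pics/t4.png',a)
```

```text
13.55 [ 0.52728907 -0.19999242  0.17859639] [ 0.21454896  0.92763465 -0.77347004]
```

View pics/t4.png

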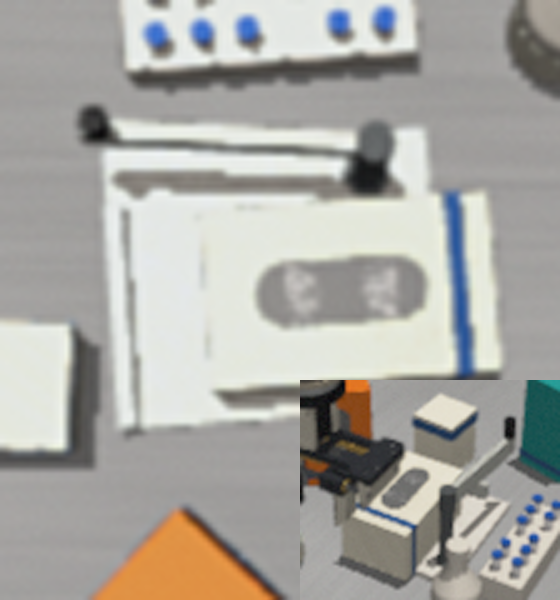

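It lies flat with the opening up, and the base end overhangs the bed. Base corners are at about (487,192) and (501,370) in the crop, top corners at (205,213) and (215,392).

Run:
```python
from h import *
im=load('t4'); O=np.load('dock.npz')['O']; d=np.array([-.083,.9966]); y=np.array([-.9966,-.083])
c=[ray(im,200+u/5-.4,130+v/5-.4,.09)[:2] for u,v in((487,192),(501,370),(205,213),(215,392))]
for p in c: print(p,((p-O)@d).round(4),((p-O)@y).round(4))
b=(c[0]+c[1])/2; print('base',b,(b-O)@d,(b-O)@y, 'yaw',np.degrees(np.arctan2((b-(c[2]+c[3])/2)@y,-(b-(c[2]+c[3])/2)@d)))
```

```text
[ 0.57288973 -0.0916433 ] -0.0246 -0.0478
[ 0.47439414 -0.09999258] -0.0248 0.051
[0.55875778 0.06416297] 0.1318 -0.0467
[0.4599485  0.05690851] 0.1328 0.0524
base [ 0.52364193 -0.09581794] -0.02469426777289417 0.0015935666928285068 yaw -0.4608339971553782
```

Run:
```python
from h import *
# bottle from undisturbed first images: cap centre in top (498,196)/800, in scene (427,367)/800 -> two-view triangulation
a,b=load('top0'),load('scene0'); k=.64
P=lambda i:np.diag([1,1,1.])@np.array([[i['fx'],0,i['cx']],[0,i['fy'],i['cy']],[0,0,1]])@np.c_[i['R'],i['t']]
X=cv2.triangulatePoints(P(a),P(b),np.array([[498*k],[196*k]]),np.array([[427*k],[362*k]])); print((X[:3]/X[3]).ravel())
print([ray(a,314,149.6,z)[:2].round(3) for z in(0,.1)])
```

```text
[ 0.67870159 -0.14048552  0.15956385]
[array([ 0.641, -0.151]), array([ 0.623, -0.137])]
```

Request:
carry_out(increments=[{"tx":-1,"ty":0,"tz":-30,"rx":0,"ry":0,"rz":0},{"tx":0,"ty":0,"tz":-35,"rx":0,"ry":0,"rz":0},{"tx":0,"ty":0,"tz":-35,"rx":0,"ry":0,"rz":0},{"tx":0,"ty":0,"tz":-33,"rx":0,"ry":0,"rz":0},{"tx":-1,"ty":25,"tz":0,"rx":0,"ry":0,"rz":0},{"tx":-1,"ty":25,"tz":0,"rx":0,"ry":0,"rz":0},{"tx":-1,"ty":25,"tz":0,"rx":0,"ry":0,"rz":0},{"tx":0,"ty":8,"tz":0,"rx":0,"ry":0,"rz":0},{"tx":0,"ty":0,"tz":0,"rx":0,"ry":0,"rz":0}])

```text
t: 14.45
position: [0.5235, -0.1166, 0.046]
eef_rot: [[0.087, 0.0, 0.996], [-0.996, 0.001, 0.087], [-0.001, -1.0, 0.0]]
force: [-0.4, 0.5, 0.6]
gripper_width: 0.0552
```

Request:
carry_out(increments=[{"tx":-0.3,"ty":4,"tz":0,"rx":0,"ry":0,"rz":0},{"tx":-0.3,"ty":4,"tz":0,"rx":0,"ry":0,"rz":0},{"tx":-0.3,"ty":4,"tz":0,"rx":0,"ry":0,"rz":0},{"tx":-0.3,"ty":4,"tz":0,"rx":0,"ry":0,"rz":0},{"tx":-0.3,"ty":4,"tz":0,"rx":0,"ry":0,"rz":0}])

```text
t: 14.95
position: [0.5217, -0.0991, 0.0457]
eef_rot: [[0.082, -0.0, 0.997], [-0.997, -0.0, 0.082], [0.0, -1.0, -0.0]]
force: [-0.4, -2.5, -1.3]
gripper_width: 0.055
```

Request:
carry_out(increments=[{"tx":-0.4,"ty":5,"tz":0,"rx":0,"ry":0,"rz":0},{"tx":-0.4,"ty":5,"tz":0,"rx":0,"ry":0,"rz":0},{"tx":-0.4,"ty":5,"tz":0,"rx":0,"ry":0,"rz":0},{"tx":-0.4,"ty":5,"tz":0,"rx":0,"ry":0,"rz":0},{"tx":-0.2,"ty":2,"tz":0,"rx":0,"ry":0,"rz":0},{"tx":0,"ty":0,"tz":0,"rx":0,"ry":0,"rz":0}])

```text
t: 15.55
position: [0.52, -0.0785, 0.0458]
eef_rot: [[0.08, -0.0, 0.997], [-0.997, -0.002, 0.08], [0.002, -1.0, -0.0]]
force: [1.1, -7.0, 0.4]
gripper_width: 0.0551
```

Request:
carry_out(increments=[{"tx":0,"ty":-10,"tz":0,"rx":0,"ry":0,"rz":0},{"tx":2,"ty":-30,"tz":0,"rx":0,"ry":0,"rz":0},{"tx":2,"ty":-40,"tz":20,"rx":0,"ry":0,"rz":0},{"tx":2,"ty":-20,"tz":40,"rx":0,"ry":0,"rz":0},{"tx":0,"ty":0,"tz":40,"rx":0,"ry":0,"rz":0},{"tx":0,"ty":0,"tz":40,"rx":0,"ry":0,"rz":0},{"tx":0,"ty":0,"tz":40,"rx":0,"ry":0,"rz":0},{"tx":0,"ty":0,"tz":30,"rx":0,"ry":0,"rz":0},{"tx":0,"ty":0,"tz":0,"rx":0,"ry":0,"rz":0}])

```text
t: 16.45
position: [0.5283, -0.1766, 0.2603]
eef_rot: [[0.083, 0.007, 0.996], [-0.997, -0.002, 0.083], [0.002, -1.0, 0.007]]
force: [-0.4, -0.0, -0.5]
gripper_width: 0.0551
```

Run:
```python
from h import *
w=snap('top','t5'); o=get_obs(); print(o['t'],o['position'],np.round(o['q'],2))
a=cv2.resize(w['pixels'][130:250,200:360,::-1],(800,600),interpolation=cv2.INTER_CUBIC); cv2.imwrite('pics/t5.png',a)
```

```text
16.5 [ 0.52717825 -0.17667011  0.25781743] [ 0.7   0.37 -0.64  1.66  0.24  1.18  0.09]
```

View pics/t5.png

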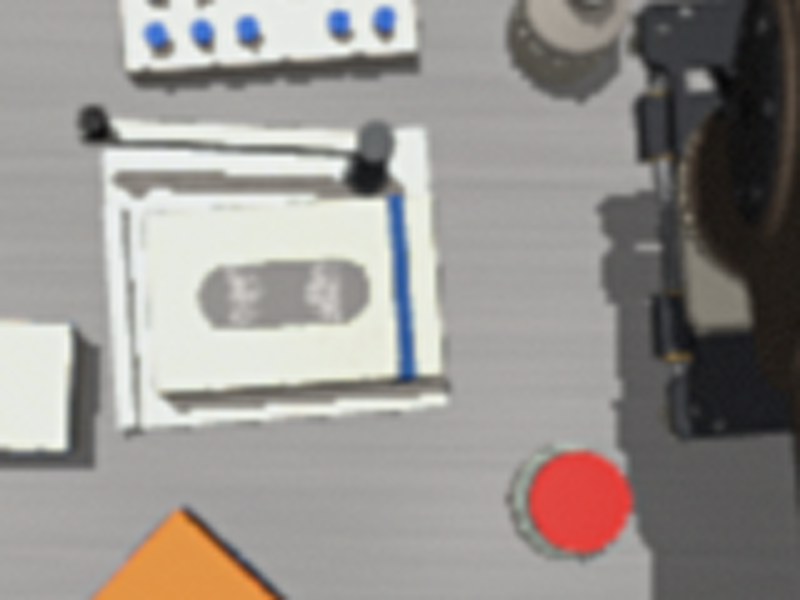

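Request:
carry_out(increments=[{"tx":7,"ty":33,"tz":0,"rx":0,"ry":0,"rz":0},{"tx":7,"ty":33,"tz":0,"rx":0,"ry":0,"rz":0},{"tx":7,"ty":33,"tz":0,"rx":0,"ry":0,"rz":0},{"tx":7,"ty":33,"tz":0,"rx":0,"ry":0,"rz":0},{"tx":8,"ty":33,"tz":0,"rx":0,"ry":0,"rz":0},{"tx":8,"ty":33,"tz":0,"rx":0,"ry":0,"rz":0},{"tx":8,"ty":33,"tz":0,"rx":0,"ry":0,"rz":0},{"tx":8,"ty":33,"tz":0,"rx":0,"ry":0,"rz":0},{"tx":8,"ty":33,"tz":0,"rx":0,"ry":0,"rz":0},{"tx":0,"ty":0,"tz":0,"rx":0,"ry":0,"rz":0}], grip=0.5)

```text
t: 17.5
position: [0.5929, 0.1262, 0.2543]
eef_rot: [[0.09, -0.002, 0.996], [-0.996, 0.003, 0.09], [-0.004, -1.0, -0.002]]
force: [0.4, 0.1, -0.3]
gripper_width: 0.0458
```

Run:
```python
from h import *
im=load('t5'); print('knob',ray(im,200+95/5-.4,130+120/5-.4,.16)); O=np.load('dock.npz')['O']; d=np.array([-.083,.9966])
for u,v in((428,193),(441,376)):
    p=ray(im,200+u/5-.4,130+v/5-.4,.09)[:2]; print('base',(p-O)@d,(p-O)@np.array([-.9966,-.083]))
w=snap('wrist','w5'); cv2.imwrite('pics/w5.png',cv2.resize(w['pixels'][:,:,::-1],(480,360))); o=get_obs(); print(o['position'],np.round(o['q'],2))
```

```text
knob [0.59800221 0.12035013 0.16      ]
base 0.008015224449322105 -0.049479653203409316
base 0.008391443651515548 0.05206810113590222
[0.59301509 0.12319694 0.25420651] [ 0.17  0.47 -0.69  1.54  0.31  1.24 -0.47]
```

View pics/w5.png

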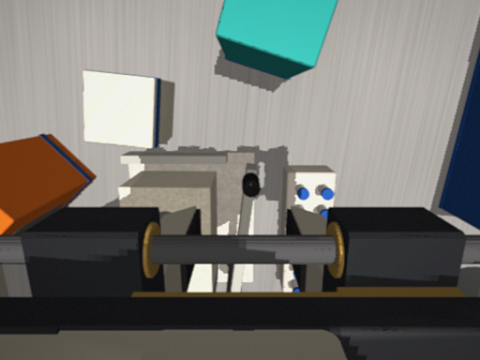

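Request:
carry_out(increments=[{"tx":4,"ty":-3,"tz":-30,"rx":0,"ry":0,"rz":0},{"tx":0,"ty":0,"tz":-30,"rx":0,"ry":0,"rz":0},{"tx":0,"ty":0,"tz":-25,"rx":0,"ry":0,"rz":0},{"tx":0,"ty":0,"tz":-20,"rx":0,"ry":0,"rz":0},{"tx":0,"ty":0,"tz":-12,"rx":0,"ry":0,"rz":0},{"tx":0,"ty":0,"tz":0,"rx":0,"ry":0,"rz":0}])

```text
t: 18.15
position: [0.5967, 0.1157, 0.1366]
eef_rot: [[0.082, -0.004, 0.997], [-0.997, -0.001, 0.082], [0.001, -1.0, -0.004]]
force: [-0.1, -0.3, 0.4]
gripper_width: 0.0461
```

Request:
carry_out(increments=[{"tx":0,"ty":0,"tz":0,"rx":0,"ry":0,"rz":0},{"tx":0,"ty":0,"tz":0,"rx":0,"ry":0,"rz":0},{"tx":0,"ty":0,"tz":0,"rx":0,"ry":0,"rz":0},{"tx":0,"ty":0,"tz":0,"rx":0,"ry":0,"rz":0},{"tx":0,"ty":0,"tz":0,"rx":0,"ry":0,"rz":0}], grip=0.0, squeeze=10)

```text
t: 18.65
position: [0.5984, 0.1174, 0.1393]
eef_rot: [[0.083, 0.001, 0.997], [-0.997, 0.0, 0.083], [-0.0, -1.0, 0.001]]
force: [0.7, 0.0, 3.2]
gripper_width: 0.0153
```

Request:
carry_out(increments=[{"tx":-20,"ty":-0.6,"tz":0,"rx":0,"ry":0,"rz":0},{"tx":-20.6,"ty":-3.6,"tz":0,"rx":0,"ry":0,"rz":0},{"tx":-19.9,"ty":-6.5,"tz":0,"rx":0,"ry":0,"rz":0},{"tx":-18.8,"ty":-9.2,"tz":0,"rx":0,"ry":0,"rz":0},{"tx":-17.4,"ty":-11.7,"tz":0,"rx":0,"ry":0,"rz":0},{"tx":-15.5,"ty":-14,"tz":0,"rx":0,"ry":0,"rz":0}])

```text
t: 19.25
position: [0.4857, 0.0721, 0.1394]
eef_rot: [[0.084, 0.002, 0.996], [-0.996, 0.001, 0.084], [-0.001, -1.0, 0.002]]
force: [2.1, 0.4, 2.2]
gripper_width: 0.0157
```

Request:
carry_out(increments=[{"tx":-13.5,"ty":-16,"tz":0,"rx":0,"ry":0,"rz":0},{"tx":-11.1,"ty":-17.7,"tz":0,"rx":0,"ry":0,"rz":0},{"tx":-8.5,"ty":-19.1,"tz":0,"rx":0,"ry":0,"rz":0},{"tx":-5.8,"ty":-20.1,"tz":0,"rx":0,"ry":0,"rz":0},{"tx":-2.9,"ty":-20.7,"tz":0,"rx":0,"ry":0,"rz":0},{"tx":0,"ty":-18,"tz":0,"rx":0,"ry":0,"rz":0},{"tx":0,"ty":0,"tz":0,"rx":0,"ry":0,"rz":0},{"tx":0,"ty":0,"tz":0,"rx":0,"ry":0,"rz":0}])

```text
t: 20.05
position: [0.4455, -0.0402, 0.1396]
eef_rot: [[0.082, 0.003, 0.997], [-0.997, -0.0, 0.082], [0.0, -1.0, 0.003]]
force: [4.8, -0.5, 3.0]
gripper_width: 0.0156
```

Still gripped, and the bar is at about 0. Next I release, lift, back away and check.

Request:
carry_out(increments=[{"tx":0,"ty":0,"tz":0,"rx":0,"ry":0,"rz":0},{"tx":0,"ty":0,"tz":0,"rx":0,"ry":0,"rz":0},{"tx":0,"ty":0,"tz":0,"rx":0,"ry":0,"rz":0},{"tx":0,"ty":0,"tz":20,"rx":0,"ry":0,"rz":0},{"tx":0,"ty":0,"tz":40,"rx":0,"ry":0,"rz":0},{"tx":0,"ty":0,"tz":40,"rx":0,"ry":0,"rz":0},{"tx":-5,"ty":-35,"tz":10,"rx":0,"ry":0,"rz":0},{"tx":-5,"ty":-35,"tz":0,"rx":0,"ry":0,"rz":0},{"tx":-5,"ty":-35,"tz":0,"rx":0,"ry":0,"rz":0},{"tx":-5,"ty":-35,"tz":0,"rx":0,"ry":0,"rz":0}], grip=0.5)

```text
t: 21.05
position: [0.4231, -0.1809, 0.2486]
eef_rot: [[0.083, -0.001, 0.997], [-0.997, -0.0, 0.083], [0.0, -1.0, -0.001]]
force: [1.1, 0.3, 0.6]
gripper_width: 0.0464
```

Request:
carry_out(increments=[{"tx":-5,"ty":-35,"tz":0,"rx":0,"ry":0,"rz":0},{"tx":-5,"ty":-35,"tz":0,"rx":0,"ry":0,"rz":0},{"tx":-5,"ty":-35,"tz":0,"rx":0,"ry":0,"rz":0},{"tx":0,"ty":0,"tz":0,"rx":0,"ry":0,"rz":0},{"tx":0,"ty":0,"tz":0,"rx":0,"ry":0,"rz":0}])

```text
t: 21.55
position: [0.4084, -0.2849, 0.2481]
eef_rot: [[0.082, -0.001, 0.997], [-0.997, 0.001, 0.082], [-0.001, -1.0, -0.001]]
force: [0.1, 1.0, 0.3]
gripper_width: 0.0462
```

Run:
```python
from h import *
w=snap('top','t6'); o=get_obs(); print(o['t'],o['position'],o['force'])
a=cv2.resize(w['pixels'][100:260,190:403,::-1],(800,600),interpolation=cv2.INTER_CUBIC); cv2.imwrite('pics/t6.png',a)
```

```text
21.6 [ 0.40886783 -0.28397078  0.24834633] [0.29377583 1.44635636 0.04135623]
```

View pics/t6.png

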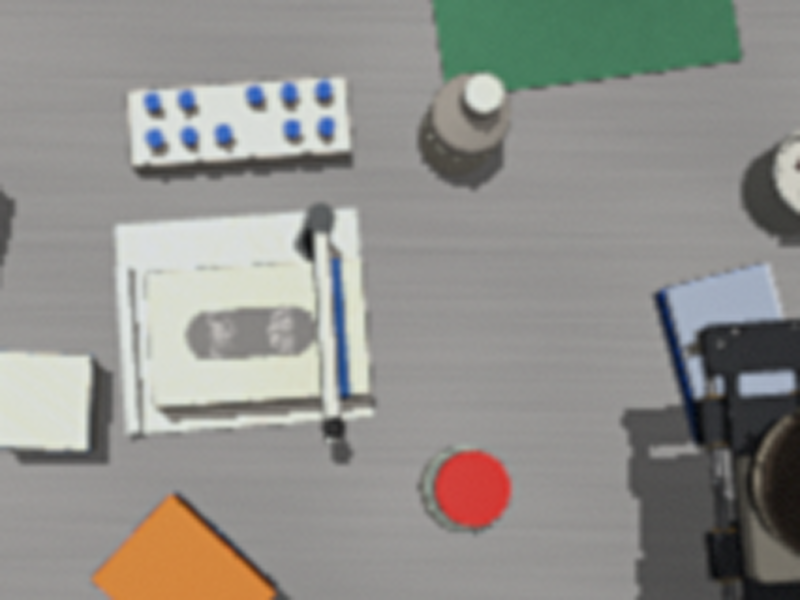

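The bar lies across the lying carton, its knob at (334,428) in the crop, which is the same image place as at the start (about 0.03 rad). The bystanders haven't moved and the arm is clear.

```bash
python3 -c "from station import close_job; print(close_job())"
```

```text
the job is handed in; nothing more can be done
None
```

The job is done and handed in at about 21.6 s of the 72 s allowed; the system reported no verdict.

**What I did:**
- I swung the bar open by its knob to about 1.66 rad.
- I gripped the standing carton by its top and slid it square against the bed edge, at about x −41 mm in the dock frame.
- I then pushed it high so it tipped onto the bed, where it came to rest overhanging by about 25 mm.
- I pushed it along about 33 mm and swung the bar back closed.

**Last checks:**
- **Carton:** it lies flat with the opening up. After the push its base end measured about 8 mm inside the bed edge, about 1 mm off the centre line and square within about 1°. After the bar closed I checked it only by eye in the top view.
- **Bar:** the knob is back at its starting place in the image, about 0.03 rad.
- **Bystanders:** the ones near the dock look unmoved in the final top view. The pen cup and slide box were only partly in view, and the dish was outside it.
- **Robot:** it is clear of everything, with force readings near zero.

No check failed. The two bed-edge directions I measured differed by about 1.4°, so I used their average, and this caused no trouble.

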